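# Line up the seasonings by height on the coasters

### The job

Four coasters lie in a row on the worktop, with the tin at one end of the row and the kitchen timer at the other. Line up the pepper mill, spice jar, salt shaker and garlic bulb by height, one upright in the middle of each coaster: the tallest on the coaster next to the tin, stepping down to the shortest next to the timer. Do not tip anything over, and leave the tin and the timer where they are.

Things in the scene. Friction and masses are not known exactly. Their poses are not given: they have to be found in the camera images.
- pepper_mill: loose dark wooden pepper mill with a small metal knob, 58 mm across at the foot, 150 mm tall, 0.18 kg; its round head, 50 mm across, lies 109 to 139 mm above the foot: grip it there, about 120 mm up. Origin at the centre of its underside, z up its axis
- spice_jar: the loose round spice jar standing out on the open worktop (the others like it, by the back wall, are not meant), with red screw cap and green label, 45 mm across, 106 mm tall, 0.11 kg; grip it at about 65 mm height. Origin at the centre of its underside, z up its axis
- salt_shaker: loose glass salt shaker with a grey domed metal cap, 44 mm across, 90 mm tall, 0.10 kg; grip it at about 50 mm height. Origin at the centre of its underside, z up its axis
- garlic: loose bulb of garlic, pale pink-white, 56 mm across, 56 mm tall with its pointed stem up, 0.034 kg; grip it about 24 mm above its underside, where it is widest. Origin at the centre of its underside, z up its stem
- coaster_a: fixed round coaster, dark wood with a cork face, 88 mm across and 6 mm thick; origin at the centre of its underside on the worktop. At the left (+y) end of the row; the four are about 100 mm apart, roughly in a straight line running left to right before the robot
- coaster_b: fixed round coaster, dark wood with a cork face, 88 mm across and 6 mm thick; origin at the centre of its underside on the worktop. Second from the left
- coaster_c: fixed round coaster, dark wood with a cork face, 88 mm across and 6 mm thick; origin at the centre of its underside on the worktop. Third from the left
- coaster_d: fixed round coaster, dark wood with a cork face, 88 mm across and 6 mm thick; origin at the centre of its underside on the worktop. At the right (-y) end of the row
- tin: the squat green-labelled food tin with gold rims at one end of the row of coasters, 75 mm across, 58 mm tall, loose; it stands about 100 mm beyond one end coaster (left or right, it varies) and marks the end for the tallest. Not to be moved. Origin at the centre of its underside
- timer: round kitchen timer, teal top on a white base, 67 mm across, 57 mm tall, loose; it stands beyond the other end of the row. Not to be moved. Origin at the centre of its underside. (Also near, beyond the row: a clear tumbler 91 mm tall and a white mug 89 mm tall, at x 0.61 to 0.73 m, y -0.21 to 0.10 m; a wall cabinet hangs at x over 0.57 m, y under 0.21 m, above z 0.42 m, so carry low or keep near)
Not all that is in view belongs to the job. Leave any blue or turquoise look-alike of the coaster_b alone. What is shaped like the salt_shaker but yellow is not meant.

How it is judged (in metres and radians):
At the end, for the whole second after the job is handed in: Counting from the coaster beside the tin: pepper mill, spice jar, salt shaker, garlic bulb, each with its axis within 13 mm of its coaster's centre, upright within 0.1 rad, standing on the coaster, released and at rest (((horizontal distance between tin and coaster_a below 0.16 m and horizontal distance between pepper_mill and coaster_a below 0.013 m and horizontal distance between spice_jar and coaster_b below 0.013 m and horizontal distance between salt_shaker and coaster_c below 0.013 m and horizontal distance between garlic and coaster_d below 0.013 m) or (horizontal distance between tin and coaster_d below 0.16 m and horizontal distance between pepper_mill and coaster_d below 0.013 m and horizontal distance between spice_jar and coaster_c below 0.013 m and horizontal distance between salt_shaker and coaster_b below 0.013 m and horizontal distance between garlic and coaster_a below 0.013 m)) and angle between each of pepper_mill, spice_jar, salt_shaker, garlic's own z axis and vertical below 0.1 rad and height (world z) of pepper_mill between 0.003 and 0.01 m and linear speed of each of pepper_mill, spice_jar, salt_shaker, garlic below 0.02 m/s and angular speed of each of pepper_mill, spice_jar, salt_shaker, garlic below 0.3 rad/s and height (world z) of spice_jar between 0.003 and 0.01 m and height (world z) of salt_shaker between 0.003 and 0.01 m and height (world z) of garlic between 0.003 and 0.01 m); the robot touches nothing.
It fails at once if one of the four seasonings is tipped over (angle between any of pepper_mill, spice_jar, salt_shaker, garlic's own z axis and vertical above 0.6 rad).
It fails at once if the tin is moved more than 25 mm or tipped (distance of tin from where it was at the start of the episode above 0.025 m or angle between tin's own z axis and vertical above 0.6 rad).
It fails at once if the timer is moved more than 25 mm or tipped (distance of timer from where it was at the start of the episode above 0.025 m or angle between timer's own z axis and vertical above 0.6 rad).
It also fails if it takes over 109 s, if anything falls off the work surface, if the arm or the gripper's body presses on something with over 40 N, if the wrist force passes 120 N, or if a joint passes its speed limit or range.

### The arm

A 6-joint arm with a two-finger parallel gripper is mounted at the origin on the work surface; the furniture and walls round the work are solid. World frame = base frame: x ahead of the robot, y to its left, z up, the work surface at z = 0. Lengths are in mm, angles in degrees, forces in N, time in s.
With the tool pointing down it reaches from about 300 to 850 mm from the base axis. Payload 4.2 kg.
Tool frame: the origin (TCP) lies midway between the tips of the shut fingers; the grasp point (between the pads) lies 19 mm behind it; z points along the fingers, y is the line along which they close (so a half turn about z gives the same grasp; the last joint's range is limited). The gripper opens to 91 mm and grips with 3 to 60 N. Pads are 32 mm wide; open, the fingers measure 118 mm over their backs; the gripper's body (76 mm by 178 mm) begins 60 mm behind the grasp point.
Start: joints at [68.526, 18.312, 89.639, -0, 72.044, -1.146], TCP at [199.761, 539.205, 186.576] pointing down, gripper open.
Joint ranges: [-177.97, 177.97], [-48.28, 115.42], [12.27, 149.76], [-77.06, 257.06], [2.81, 150.46], [-146.56, 146.56]. Speed limits (degrees/s): [147.25, 147.25, 180, 180, 180, 180].

### API

Orientations are given as [roll, pitch, yaw] about the fixed x, y, z axes, in that order (R = Rz(yaw) Ry(pitch) Rx(roll)).
In Python, from workcell import env gives the robot as it stands.
- The arm moves only by the shell command python3 -m jog 'ROWS' [FORCE]. ROWS is a JSON object of lists of equal length, an entry for each row: "jaw": the finger opening in mm, from 0 to 91.2; "slide": the shift along the tool's x, y, z in units of 30 mm (1.0 is 30 mm), a list of three; "spin": the turn about the tool's z in units of 8 degrees (1.0 is 8 degrees). In form: {"jaw": [jaw, ...], "slide": [[dx, dy, dz], ...], "spin": [spin, ...]}. A call has 1 to 10 rows; each row shifts and turns the commanded pose from where the row before left it, along the tool's axes as they then stand; what a row does not reach is not made up. A row lasts 1/10 s, in which the tool goes at most 50 mm and 8.59 degrees, less where a joint would pass 70% of its speed; a pose out of reach is approached as far as the arm can. A call is refused whole if a number of a shift passes 1 or a number of a turn 1, either way. A call with a gripper value outside its range is refused whole. The fingers move at their own pace and stop on an object; FORCE is the grip in N (left out, the last holds). Time passes only in rows, so rows that do not move let the fingers close. It gives the time, the measured TCP pose, the force, the opening and the grip force at its end, in the units of the state.
- env.state(): the state, without advancing time (a new reading comes with each control period).
- env.grab_frame(name): name is "side" or "top"; returns the picture (384x512x3 uint8, red, green, blue); there is no depth.
- env.camera_model(name): a dict with "fx", "fy", "cx", "cy" (pixels), "camera_from_world" (4x4, takes a point from world to camera coordinates). Camera axes: x right, y up, looking along -z (the intrinsics and any distortion apply to the point x, -y, -z); pixel columns grow to the right and rows downward; lengths in mm; the calibration is good to about 2 mm. A picture is of the moment at which its call begins. camera_model takes no time and is no camera call.
- env.job_done(): hands the job in; it is judged then, once.
The state is a dict: "time_s": time; "qpos": joint angles; "qvel": joint speeds; "effort": joint torques, N m; "ee_pos": TCP position; "ee_rot": TCP orientation; "force": force on the tool from outside, world axes, zero at the start; "torque": the same for the moment, N m; "gripper_width": finger opening in mm; "gripper_force": force on a finger pad.
Only numpy, scipy, OpenCV 4.12 (cv2) and the standard library are available. Lean on these libraries where they do the work, as an engineer would, in place of code of your own. Each camera call takes 0.05 s, during which the arm holds its last target. There are 200 camera calls.

## Working session

There is one attempt and no reset: what is moved stays moved. The work goes in short steps, Python scripts to look and compute and a shell command to move; the robot and the scene stay as the last step left them, time stands still between calls to the robot, and variables do not carry over. Pictures are saved under pics/ and viewed, at most 14 in all, crops included, and the job is handed in when it is done.

```bash
ls; mkdir -p pics
python3 - <<'E'
from workcell import env
import cv2
for n in("side","top"):
    f=env.grab_frame(n); cv2.imwrite(f"pics/{n}0.png",cv2.resize(f[:,:,::-1],(800,600),interpolation=cv2.INTER_CUBIC))
    print(n,env.camera_model(n))
print(env.state())
E
```

```text
pics
side {'fx': 456.4432407064868, 'fy': 456.4432407064868, 'cx': 263.32805992394225, 'cy': 190.42304320226899, 'camera_from_world': array([[ 9.42864819e-01, -3.33011730e-01, -1.04461191e-02,
        -4.68823478e+02],
       [ 1.93404637e-01,  5.21523394e-01,  8.31028276e-01,
        -1.39631826e+02],
       [-2.71294269e-01, -7.85567653e-01,  5.56132073e-01,
        -1.33220131e+03],
       [ 0.00000000e+00,  0.00000000e+00,  0.00000000e+00,
         1.00000000e+00]])}
top {'fx': 459.34917404889944, 'fy': 459.34917404889944, 'cx': 251.58492026063982, 'cy': 191.50511188308246, 'camera_from_world': array([[ 2.14829105e-01, -9.76627385e-01, -6.88528340e-03,
        -1.37921371e+02],
       [ 8.57969108e-01,  1.85350131e-01,  4.79097422e-01,
        -4.49286335e+02],
       [-4.66623474e-01, -1.08831431e-01,  8.77734728e-01,
        -1.54753061e+03],
       [ 0.00000000e+00,  0.00000000e+00,  0.00000000e+00,
         1.00000000e+00]])}
{'time_s': 0.1, 'qpos': array([ 6.85254308e+01,  1.83477248e+01,  8.96990941e+01,  1.23824644e-03,
        7.20425979e+01, -1.14683096e+00]), 'qvel': array([-0.01598538,  0.03385197, -0.11795922,  0.06255153, -0.01038463,
        0.03883506]), 'effort': array([ 1.41542590e-03, -4.13329697e+01, -2.32505447e+01,  7.28981663e-02,
        4.21753689e-02, -5.61494505e-05]), 'ee_pos': array([199.5726084 , 538.73836643, 185.80909643]), 'ee_rot': array([-1.79910625e+02, -2.96673735e-03,  1.59671877e+02]), 'force': array([ 0.37654256,  0.89934814, -0.22835065]), 'torque': array([-0.00720747,  0.00087369,  0.03860892]), 'gripper_force': 0.0, 'gripper_width': 91.51144167277519}
```

View pics/side0.png

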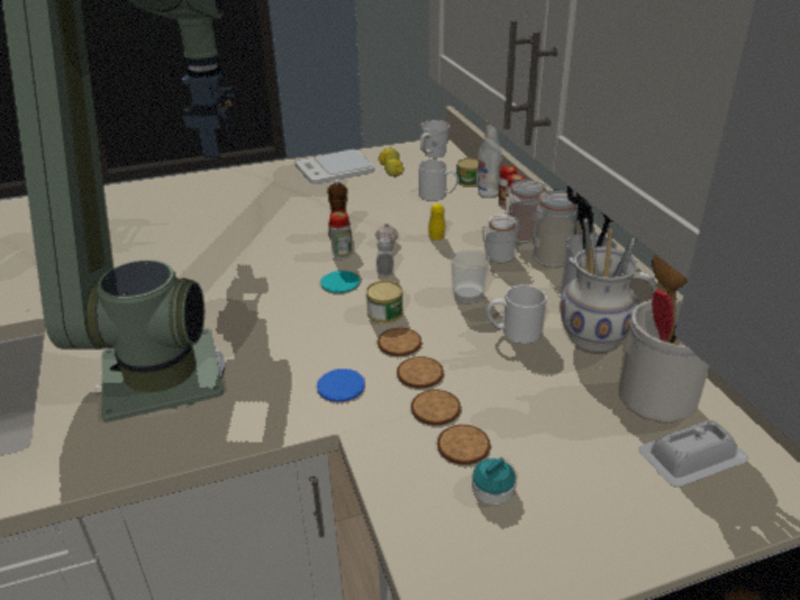

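View pics/top0.png

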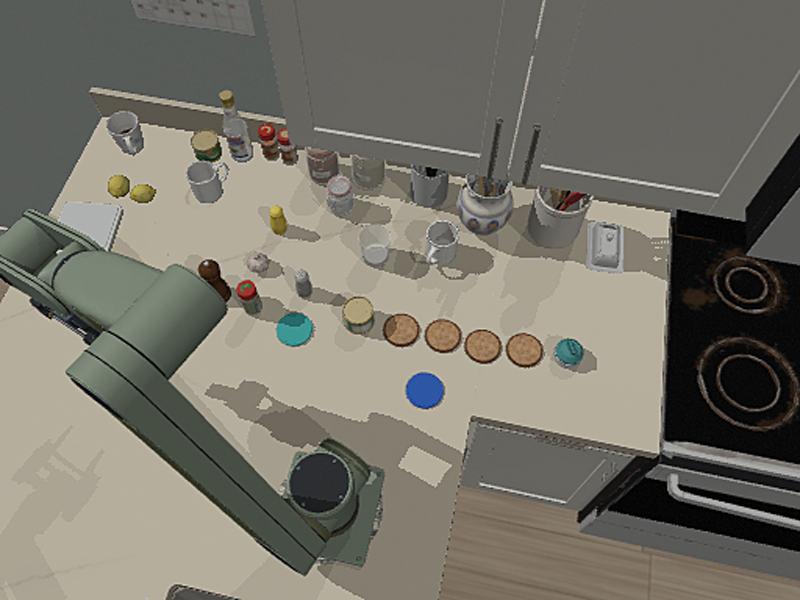

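The tin is at the left end (top 358,313), so the order is a = mill, b = jar, c = salt, d = garlic.

Candidates, in top-view pixels:
- **Mill:** (210,268).
- **Jar:** (248,297). The look-alikes by the wall are at (267,135) and (287,145).
- **Salt:** the grey-capped one at (303,283). The yellow one at (278,220) is not meant.
- **Garlic:** (258,262). The lemons are at (118,186) and (143,193).
- **Coasters:** the cork ones at (402,330), (443,335), (483,346) and (524,350). The turquoise one at (294,329) and the blue one at (425,390) are decoys.

Next is a close crop and the coaster measurement.

```bash
cat > h.py <<'E'
import numpy as np,cv2
from workcell import env
def P(n,X):
    c=env.camera_model(n);X=np.atleast_2d(X).astype(float)
    p=X@c["camera_from_world"][:3,:3].T+c["camera_from_world"][:3,3]
    return np.c_[c["cx"]+c["fx"]*p[:,0]/-p[:,2], c["cy"]-c["fy"]*p[:,1]/-p[:,2]]
def ray(n,uv,z):
    c=env.camera_model(n);R=c["camera_from_world"][:3,:3];t=c["camera_from_world"][:3,3]
    d=R.T@np.array([(uv[0]-c["cx"])/c["fx"],-(uv[1]-c["cy"])/c["fy"],-1]);o=-R.T@t
    return (o+d*(z-o[2])/d[2])[:2]
E
python3 - <<'E'
from h import *
a={n:env.grab_frame(n) for n in("side","top")}
for n in a: np.save(n+"0.npy",a[n])
for n,(x0,x1,y0,y1) in {"side":(235,340,200,310),"top":(240,352,195,240)}.items():
    h=cv2.cvtColor(a[n],cv2.COLOR_RGB2HSV)
    m=cv2.inRange(h,(3,90,40),(20,255,255)); k=np.zeros_like(m);k[y0:y1,x0:x1]=m[y0:y1,x0:x1]
    N,l,s,c=cv2.connectedComponentsWithStats(k)
    for i in range(1,N):
        if s[i,4]>60: print(n,c[i]+.0,s[i],ray(n,c[i],4).round(1))
s=cv2.resize(a["side"][108:188,200:300,::-1],None,fx=7,fy=7,interpolation=cv2.INTER_CUBIC)
t=cv2.resize(a["top"][150:215,120:220,::-1],None,fx=8,fy=8,interpolation=cv2.INTER_CUBIC)
cv2.imwrite("pics/sc.png",s);cv2.imwrite("pics/tc.png",t)
E
```

```text
side [255.20051414 218.29820051] [242 210  28  18 389] [446.9 -68. ]
side [268.42826087 237.76956522] [254 228  30  20 460] [ 453.2 -169.2]
side [278.53164557 260.21880651] [263 249  32  23 553] [ 446.5 -268. ]
side [296.27368421 283.99097744] [280 272  34  25 665] [ 457.1 -366.5]
top [256.40379404 210.70189702] [245 201  23  21 369] [449.5 -61.1]
top [282.97361478 214.55408971] [272 205  23  21 379] [ 454.9 -162.8]
top [308.41884817 221.05759162] [297 211  24  21 382] [ 448.5 -261.1]
top [335.12403101 223.5994832 ] [324 213  23  22 387] [ 459.3 -360.3]
```

View pics/sc.png

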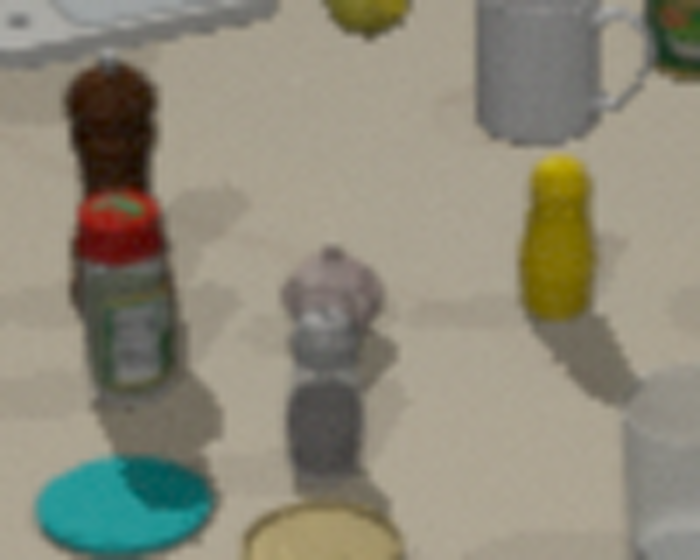

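View pics/tc.png

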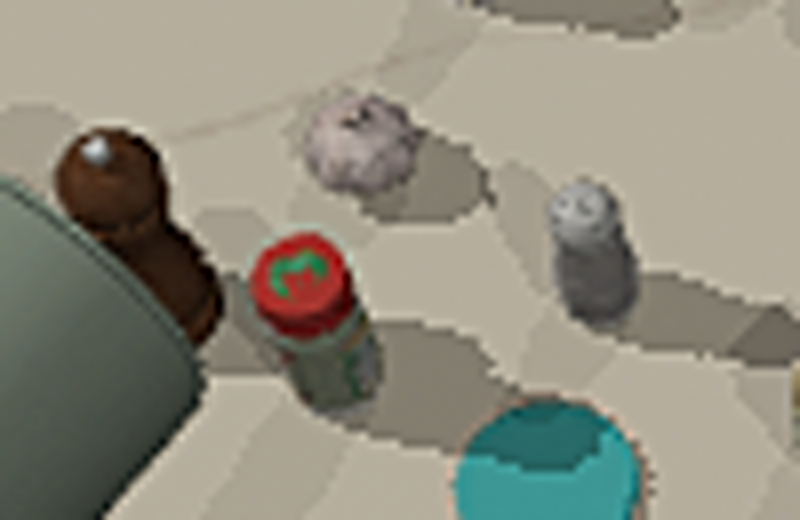

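Run:
```python
from h import *
S=lambda c:((np.array(c)+.5)/7-.5+[200,108]); T=lambda c:((np.array(c)+.5)/8-.5+[120,150])
for k,z,s,t in [("millknob",147,(108,58),(97,150)),("jartop",106,(120,203),(302,270)),("salttop",86,(327,318),(583,205)),("garlic",28,(332,290),(360,143)),("millhead",124,(112,110),(112,185)),("saltbase",2,(325,455),(602,303)),("jarbase",2,(133,382),(345,387))]:
    print(k,ray("side",S(s),z).round(1),ray("top",T(t),z).round(1))
```

```text
millknob [449.1 393.7] [452.7 404.6]
jartop [430.5 308.4] [433.  308.4]
salttop [503.4 191. ] [504.6 197.1]
garlic [545.3 319.4] [547.3 330.9]
millhead [445.9 379.2] [448.4 401.6]
saltbase [502.5 200. ] [498.7 196.2]
jarbase [429.7 305.7] [427.6 305.2]
```

```bash
python3 - <<'E'
from h import *
S=lambda c:((np.array(c)+.5)/7-.5+[200,108])
print("yellow base",ray("side",S((557,305)),2).round(1), "top base",ray("top",np.array([280,231])/1.5625-.2,2).round(1))
E
python3 -m jog '{"jaw":[91,91,91,91],"slide":[[0,0,-1],[0,0,0],[0,0,0],[0,0,0]],"spin":[-1,-1,-0.54,0]}'
```

```text
yellow base [669.6 305.5] top base [665.7 311.1]
time_s: 0.6
ee_pos: [199.7, 539.1, 216.5]
ee_rot: [-180.0, -0.0, 180.0]
force: [-0.4, 0.3, -0.1]
gripper_width: 91.1
gripper_force: 0.0
```

```bash
python3 -m jog '{"jaw":[91,91,91,91,91,91,91,91,91,91],"slide":[[-1,-0.6,0],[-1,-0.6,0],[-1,-0.6,0],[-1,-0.6,0],[-1,-0.6,0],[-1,-0.6,0],[-1,-0.6,0],[-1,-0.6,0],[-1,-0.6,0],[-1,-0.6,0]],"spin":[0,0,0,0,0,0,0,0,0,0]}'
python3 -m jog '{"jaw":[91,91,91,91,91,91],"slide":[[-0.8,-0.5,0],[-0.77,-0.6,0],[0,0,1],[0,0,1],[0,0,0.5],[0,0,0]],"spin":[0,0,0,0,0,0]}'
python3 - <<'E'
from h import *
a={n:env.grab_frame(n) for n in("side","top")}
p=env.state()["ee_pos"];print(p)
for n,(u,v) in {"side":(200,90),"top":(115,110)}.items():
    im=a[n][v:v+85,u:u+110,::-1]; im=cv2.resize(im,None,fx=7,fy=7,interpolation=cv2.INTER_CUBIC)
    for q,col in ((p,(0,0,255)),(p+[0,45.5,0],(255,0,0)),(p-[0,45.5,0],(255,0,0)),([547,330,28],(0,255,0)),([546,322,28],(255,255,0))):
        w=(P(n,q)[0]-[u,v]+.5)*7; cv2.circle(im,tuple(int(i) for i in w),4,col,1)
    cv2.imwrite(f"pics/g{n}.png",im)
    print(n,P(n,p))
s=[cv2.imread(f"pics/g{n}.png") for n in("side","top")]
cv2.imwrite("pics/g1.png",cv2.resize(np.vstack(s),(517,800))[:, :] if 0 else cv2.resize(np.hstack(s),(800,309)))
E
```

```text
time_s: 1.6
ee_pos: [500.7, 358.2, 216.2]
ee_rot: [-180.0, -0.0, 179.9]
force: [0.7, 0.9, -0.4]
gripper_width: 91.1
gripper_force: 0.0
time_s: 2.2
ee_pos: [545.1, 325.0, 138.4]
ee_rot: [-179.8, -0.3, 179.9]
force: [0.2, -0.9, -0.6]
gripper_width: 91.0
gripper_force: 0.0
[547.02786304 326.3068073  141.78998078]
side [[245.93148547 120.4533279 ]]
top [[160.4410852  151.71477645]]
```

View pics/g1.png

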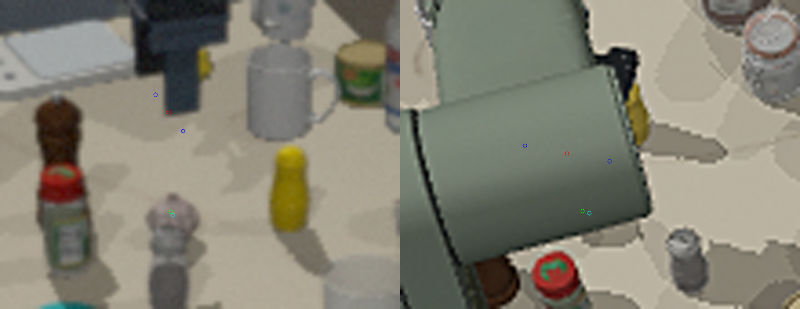

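The crop shows the fingers above the garlic. In the side view the garlic is at about (172,214), matching the projected (547,326). I'm descending and closing along y.

```bash
python3 -m jog '{"jaw":[91,91,91,91,91,91,91],"slide":[[0,0,1],[0,0,1],[0,0,1],[0,0,1],[0,0,0.4],[0,0,0.1],[0,0,0]],"spin":[0,0,0,0,0,0,0]}'
python3 -m jog '{"jaw":[30,30,30,30,30,30,30,30,30,30],"slide":[[0,0,0],[0,0,0],[0,0,0],[0,0,0],[0,0,0],[0,0,0],[0,0,0],[0,0,0],[0,0,0],[0,0,0]],"spin":[0,0,0,0,0,0,0,0,0,0]}' 10
python3 - <<'E'
from h import *
a={n:env.grab_frame(n) for n in("side","top")}
p=env.state()["ee_pos"];print(p,env.state()["gripper_width"])
L=[]
for n,(u,v) in {"side":(200,90),"top":(115,110)}.items():
    im=a[n][v:v+85,u:u+110,::-1]; im=cv2.resize(im,(770,595),interpolation=cv2.INTER_CUBIC)
    for z in (24,56):
        w=(P(n,[p[0],p[1],z])[0]-[u,v]+.5)*7; cv2.circle(im,tuple(int(i) for i in w),4,(0,255,0),1)
    L.append(im)
cv2.imwrite("pics/g2.png",cv2.resize(np.hstack(L),(800,309)))
E
```

```text
time_s: 3.0
ee_pos: [547.8, 326.8, 7.8]
ee_rot: [179.9, 0.1, 180.0]
force: [-0.0, -0.3, 0.5]
gripper_width: 90.8
gripper_force: 0.0
time_s: 4.0
ee_pos: [546.9, 326.3, 6.8]
ee_rot: [180.0, 0.0, 180.0]
force: [-1.1, 0.1, 2.1]
gripper_width: 41.0
gripper_force: 8.4
[546.93495325 326.2646506    6.78232425] 40.50193385362954
```

View pics/g2.png

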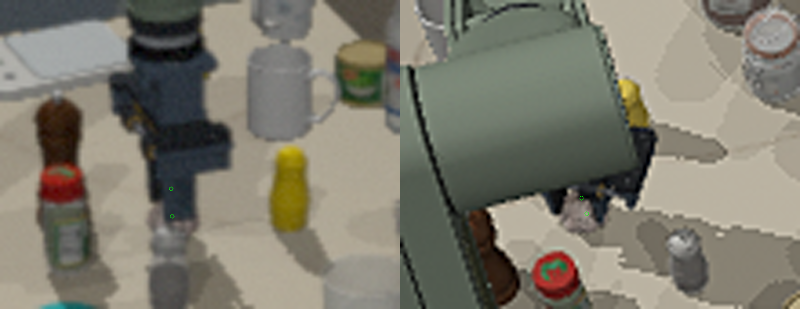

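Run:
```python
from h import *
a={n:env.grab_frame(n) for n in("side","top")}
L=[]
for n,(u,v) in {"side":(225,125),"top":(150,150)}.items():
    im=cv2.resize(a[n][v:v+40,u:u+40,::-1],(400,400),interpolation=cv2.INTER_CUBIC)
    for q in ([547,326,24],[547,326,0],[547,326+28,24],[547,326-28,24],[547-28,326,24],[547+28,326,24]):
        w=(P(n,q)[0]-[u,v]+.5)*10; cv2.circle(im,tuple(int(i) for i in w),4,(0,255,0),1)
    L.append(im)
cv2.imwrite("pics/g3.png",np.hstack(L))
```

```text
(no output)
```

View pics/g3.png

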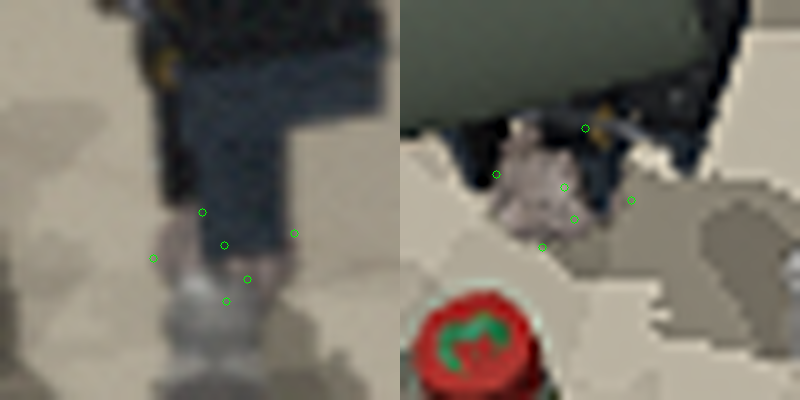

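Run:
```python
from h import *
from scipy.optimize import least_squares as ls
def tri(s,t):
    s=np.array(s)/10-.5+[225,125]; t=(np.array(t)-[400,0])/10-.5+[150,150]
    r=ls(lambda X:np.r_[P("side",X)[0]-s,P("top",X)[0]-t],[547,310,20]); return r.x.round(1),r.fun.round(2)
print("near finger tip",tri((243,255),(603,212)))
print("garlic low-centre",tri((226,268),(540,195)))
print(env.state()["ee_pos"],env.state()["gripper_width"],env.state()["qpos"])
```

```text
near finger tip (array([544.3, 307.6,  26.7]), array([-1.08,  0.77,  0.24, -1.38]))
garlic low-centre (array([551.8, 340.8,   5.8]), array([-0.01,  0.01,  0.  , -0.02]))
[546.95920007 326.2605314    6.78908125] 40.80427425495066 [ 2.97781426e+01  3.24609271e+01  9.43055590e+01  7.10562366e-03
  5.32066818e+01 -6.02149011e+01]
```

```bash
python3 -m jog '{"jaw":[91,91,91,91,91,91,91,91],"slide":[[0,0,0],[0,0,0],[0,0,0],[0,0,0],[0,0,0],[0,0,0.1],[0,0,0],[0,0,0]],"spin":[0,0,0,0,0,0,0,0]}'
python3 -m jog '{"jaw":[91,91,91],"slide":[[0,0,0.1],[0,0,0],[0,0,0]],"spin":[0,0,0]}'
python3 - <<'E'
from h import *
a={n:env.grab_frame(n) for n in("side","top")}
L=[]
for n,(u,v) in {"side":(225,120),"top":(150,150)}.items():
    L.append(cv2.resize(a[n][v:v+40,u:u+40,::-1],(400,400),interpolation=cv2.INTER_CUBIC))
cv2.imwrite("pics/g4.png",np.hstack(L))
E
```

```text
time_s: 5.0
ee_pos: [546.7, 326.1, 3.4]
ee_rot: [-180.0, -0.0, 180.0]
force: [-0.1, -0.2, -0.3]
gripper_width: 91.0
gripper_force: 0.0
time_s: 5.3
ee_pos: [546.8, 326.1, 0.4]
ee_rot: [-180.0, -0.0, 180.0]
force: [0.1, 0.5, -0.3]
gripper_width: 90.8
gripper_force: 0.0
```

View pics/g4.png

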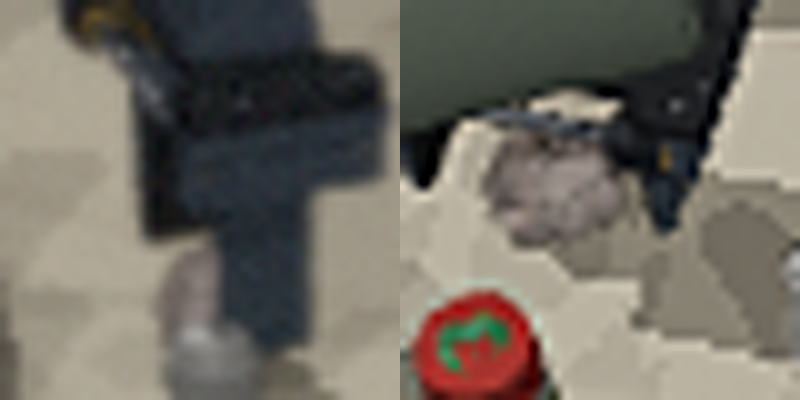

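```bash
python3 - <<'E'
from h import *
for y in (326-45.5,326-52,326-59):
  for z in (0,15): print(y,z,((P("side",[547,y,z])[0]-[225,120]+.5)*10).round(), ((P("top",[547,y,z])[0]-[150,150]+.5)*10+[400,0]).round())
print(ray("top",np.array([153,190])/10-.5+[150,150],26))
E
python3 -m jog '{"jaw":[91,91],"slide":[[0,0,0.08],[0,0,0]],"spin":[0,0]}'
```

```text
280.5 0 [264. 407.] [683. 240.]
280.5 15 [262. 372.] [678. 220.]
274 0 [269. 416.] [699. 243.]
274 15 [268. 381.] [693. 223.]
267 0 [275. 425.] [716. 246.]
267 15 [274. 389.] [710. 226.]
[543.92740977 329.23142518]
time_s: 5.6
ee_pos: [546.6, 326.1, -2.1]
ee_rot: [-180.0, -0.0, 180.0]
force: [-0.1, 0.3, 0.3]
gripper_width: 90.6
gripper_force: 0.0
```

```bash
for i in 1; do python3 -m jog '{"jaw":[91,91],"slide":[[0,0,0.1],[0,0,0]],"spin":[0,0]}'; done
python3 -m jog '{"jaw":[30,30,30,30,30],"slide":[[0,0,0],[0,0,0],[0,0,0],[0,0,0],[0,0,0]],"spin":[0,0,0,0,0]}' 5
python3 -m jog '{"jaw":[30,30,30],"slide":[[0,0,0],[0,0,0],[0,0,0]],"spin":[0,0,0]}' 5
```

```text
time_s: 5.8
ee_pos: [546.6, 326.0, -5.3]
ee_rot: [-180.0, -0.0, 180.0]
force: [0.5, -0.5, -0.5]
gripper_width: 90.8
gripper_force: 0.0
time_s: 6.3
ee_pos: [546.9, 326.2, -4.8]
ee_rot: [180.0, 0.0, 180.0]
force: [-0.2, -0.1, 0.2]
gripper_width: 53.9
gripper_force: 2.0
time_s: 6.6
ee_pos: [546.9, 326.2, -4.8]
ee_rot: [180.0, 0.0, 180.0]
force: [0.1, 0.2, 0.2]
gripper_width: 53.7
gripper_force: 5.0
```

```bash
python3 -m jog '{"jaw":[75,75,75,75,75],"slide":[[0,0,0],[0,0,0],[0,0,0.1],[0,0,0.12],[0,0,0]],"spin":[0,0,0,0,0]}'
python3 -m jog '{"jaw":[30,30,30,30,30,30,30],"slide":[[0,0,0],[0,0,0],[0,0,0],[0,0,0],[0,0,0],[0,0,0],[0,0,0]],"spin":[0,0,0,0,0,0,0]}' 10
python3 -m jog '{"jaw":[30,30,30,30,30,30],"slide":[[0,0,-0.3],[0,0,-1],[0,0,-1],[0,0,-0.4],[0,0,0],[0,0,0]],"spin":[0,0,0,0,0,0]}' 10
python3 - <<'E'
from h import *
a={n:env.grab_frame(n) for n in("side","top")}
p=env.state()["ee_pos"];print(p,env.state()["gripper_width"])
L=[]
for n,(u,v) in {"side":(225,105),"top":(145,130)}.items():
    im=cv2.resize(a[n][v:v+50,u:u+50,::-1],(400,400),interpolation=cv2.INTER_CUBIC)
    for q in (p+[0,0,37],p+[0,0,19]):
        w=(P(n,q)[0]-[u,v]+.5)*8; cv2.circle(im,tuple(int(i) for i in w),4,(0,255,0),1)
    L.append(im)
cv2.imwrite("pics/g5.png",np.hstack(L))
E
```

```text
time_s: 7.1
ee_pos: [546.3, 325.9, -12.2]
ee_rot: [-180.0, -0.1, 180.0]
force: [0.0, 0.9, -0.4]
gripper_width: 75.1
gripper_force: 0.0
time_s: 7.8
ee_pos: [546.9, 326.2, -11.4]
ee_rot: [180.0, 0.0, 180.0]
force: [0.5, -0.1, 0.7]
gripper_width: 53.8
gripper_force: 10.0
time_s: 8.4
ee_pos: [546.2, 325.8, 68.8]
ee_rot: [-180.0, -0.1, 180.0]
force: [-0.6, -0.1, -1.5]
gripper_width: 53.8
gripper_force: 10.0
[545.75262313 325.5356666   67.84343394] 54.036228588460844
```

View pics/g5.png

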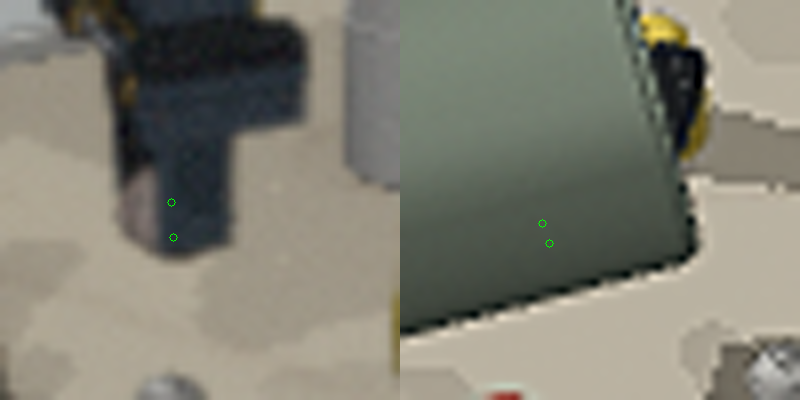

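```bash
python3 -m jog '{"jaw":[30,30,30,30,30,30,30,30,30,30],"slide":[[0,0,-0.7],[0,0,-0.7],[0.1,-0.8,0],[0.1,-1,0],[0.1,-1,0],[0.1,-1,0],[0.1,-1,0],[0.1,-1,0],[0.1,-1,0],[0.1,-1,0]],"spin":[0,0,0,0,0,0,0,0,0,0]}'
python3 -m jog '{"jaw":[30,30,30,30,30,30,30,30,30,30],"slide":[[0.1,-1,0],[0.1,-1,0],[0.1,-1,0],[0.1,-1,0],[0.1,-1,0],[0.2,-1,0],[0.2,-1,0],[0.2,-1,0],[0.2,-1,0],[0.2,-1,0]],"spin":[0,0,0,0,0,0,0,0,0,0]}'
python3 -m jog '{"jaw":[30,30,30,30,30,30,30],"slide":[[0.2,-1,0],[0.2,-1,0],[0.1,-1,0],[0.1,-1,0],[0.13,-1,0],[0,-0.2,0],[0,0,0]],"spin":[0,0,0,0,0,0,0]}'
```

```text
time_s: 9.5
ee_pos: [521.7, 90.8, 110.1]
ee_rot: [-180.0, -0.2, -180.0]
force: [0.3, -0.6, 0.2]
gripper_width: 53.9
gripper_force: 10.0
time_s: 10.5
ee_pos: [476.6, -208.7, 110.1]
ee_rot: [179.9, -0.1, 180.0]
force: [0.6, -0.5, 0.2]
gripper_width: 53.4
gripper_force: 10.0
time_s: 11.2
ee_pos: [455.2, -363.9, 110.1]
ee_rot: [179.9, -0.1, 179.9]
force: [0.1, 1.3, -0.2]
gripper_width: 53.4
gripper_force: 10.0
```

```bash
python3 -m jog '{"jaw":[30,30,30,30,30,30,30],"slide":[[-0.07,-0.07,1],[0,0,1],[0,0,1],[0,0,0.4],[0,0,0.2],[0,0,0.1],[0,0,0.05]],"spin":[0,0,0,0,0,0,0]}'
python3 -m jog '{"jaw":[30,30],"slide":[[0,0,0.06],[0,0,0]],"spin":[0,0]}'
```

```text
time_s: 11.9
ee_pos: [458.7, -366.2, -0.1]
ee_rot: [-179.9, 0.1, -180.0]
force: [0.4, -0.3, -1.2]
gripper_width: 53.7
gripper_force: 10.0
time_s: 12.1
ee_pos: [458.3, -366.2, -2.1]
ee_rot: [-180.0, 0.1, 180.0]
force: [0.3, -0.3, -0.6]
gripper_width: 53.6
gripper_force: 10.0
```

```bash
python3 -m jog '{"jaw":[30,30,30],"slide":[[0,0,0.07],[0,0,0],[0,0,0]],"spin":[0,0,0]}'
python3 -m jog '{"jaw":[72,72,72,72,72],"slide":[[0,0,0],[0,0,0],[0,0,0],[0,0,0],[0,0,0]],"spin":[0,0,0,0,0]}'
python3 -m jog '{"jaw":[72,72,72,72,72,91,91,91,91,91],"slide":[[0,0,-0.5],[0,0,-1],[0,0,-1],[0,0,-1],[0,0,-1],[0,1,-0.5],[0,1,0],[0,1,0],[0,1,0],[0,1,0]],"spin":[0,0,0,0,0,0,0,0,0,0]}'
python3 -m jog '{"jaw":[91,91,91,91,91,91,91,91,91,91],"slide":[[0,1,0],[0,1,0],[0,1,0],[0,1,0],[0,1,0],[0,1,0],[0,1,0],[0,1,0],[0,1,0],[-0.6,1,0]],"spin":[0,0,0,0,0,0,0,0,0,0]}'
cat > diff.py <<'E'
from h import *
import sys
# mask of change vs start picture inside a world box around a place; sys: x y label
x,y,h=map(float,sys.argv[1:4]);lab=sys.argv[4]; L=[]
for n in("side","top"):
    f=env.grab_frame(n); np.save(f"{n}_{lab}.npy",f); b=np.load(n+"0.npy")
    u,v=(P(n,[x,y,h/2])[0]-25).astype(int)
    g=f[v:v+50,u:u+50,::-1]; L.append(cv2.resize(g,(400,400),interpolation=cv2.INTER_CUBIC))
    for dx,dy,z in ((0,0,6),):
        t=np.linspace(0,6.283,60)
        for r,z in ((44,6),(float(sys.argv[5]),h+6)):
            for q in P(n,np.c_[x+r*np.cos(t),y+r*np.sin(t),0*t+z]): cv2.circle(L[-1],tuple(((q-[u,v]+.5)*8).astype(int)),1,(0,255,0) if r!=44 else (255,0,0),-1)
cv2.imwrite(f"pics/{lab}.png",np.hstack(L)); print(env.state()["ee_pos"])
E
python3 diff.py 458 -366 24 gd 28
```

```text
time_s: 12.4
ee_pos: [457.9, -365.9, -4.8]
ee_rot: [180.0, 0.0, 180.0]
force: [-0.1, -0.2, -0.3]
gripper_width: 53.8
gripper_force: 10.0
time_s: 12.9
ee_pos: [457.9, -365.9, -4.9]
ee_rot: [180.0, 0.0, 180.0]
force: [0.3, -1.1, -0.1]
gripper_width: 71.8
gripper_force: 0.0
time_s: 13.9
ee_pos: [457.7, -214.7, 145.2]
ee_rot: [180.0, 0.0, 180.0]
force: [-0.6, 0.5, -0.4]
gripper_width: 91.3
gripper_force: 0.0
time_s: 14.9
ee_pos: [474.1, 85.1, 145.3]
ee_rot: [-180.0, -0.1, -180.0]
force: [1.3, -0.1, -0.1]
gripper_width: 91.2
gripper_force: 0.0
[477.81899349  86.996879   145.38976625]
```

View pics/gd.png

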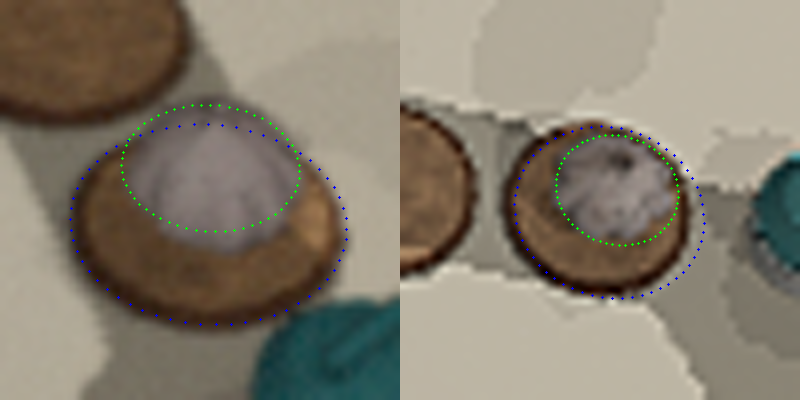

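The garlic stands upright on coaster d. In the top view its centre is at about (617,190) against the coaster's (598,210), which is an offset of about 5 mm and within the 13 mm limit. The top camera's coaster positions hold up, so I'll use those. The salt shaker is next.

```bash
python3 -m jog '{"jaw":[91,91,91,91,91,91,91,91,91,91],"slide":[[-0.4,0.9,0],[-0.4,0.9,0],[-0.07,0.9,0],[0,0.93,0],[0,0,0],[0,0,1],[0,0,1],[0,0,1],[0,0,1],[0,0,0.4]],"spin":[0,0,0,0,0,0,0,0,0,0]}'
python3 -m jog '{"jaw":[91,20,20,20,20,20,20,20,20,20],"slide":[[0,0,0],[0,0,0],[0,0,0],[0,0,0],[0,0,0],[0,0,0],[0,0,0],[0,0,0],[0,0,0],[0,0,0]],"spin":[0,0,0,0,0,0,0,0,0,0]}' 15
```

```text
time_s: 16.0
ee_pos: [500.0, 191.0, 10.7]
ee_rot: [-179.9, -0.3, 180.0]
force: [-0.9, 0.1, -0.2]
gripper_width: 91.1
gripper_force: 0.0
time_s: 17.0
ee_pos: [502.2, 193.1, 13.2]
ee_rot: [180.0, 0.0, 180.0]
force: [0.0, 0.9, 0.5]
gripper_width: 37.8
gripper_force: 14.9
```

```bash
python3 -m jog '{"jaw":[20,20,20,20,20,20,20,20,20,20],"slide":[[0,0,-0.4],[0,0,-0.8],[0,0,-1],[0,0,-1],[0,0,-0.7],[0.1,-0.64,0],[0.13,-1,0],[0.13,-1,0],[0.13,-1,0],[0.13,-1,0]],"spin":[0,0,0,0,0,0,0,0,0,0]}'
python3 -m jog '{"jaw":[20,20,20,20,20,20,20,20,20,20],"slide":[[0.13,-1,0],[0.13,-1,0],[0.13,-1,0],[0.13,-1,0],[0.13,-1,0],[0.13,-1,0],[0.13,-1,0],[0.13,-1,0],[0.13,-1,0],[0,-0.9,0]],"spin":[0,0,0,0,0,0,0,0,0,0]}'
python3 -m jog '{"jaw":[20,20,20,20],"slide":[[0,-0.6,0],[0,0,0],[0,0,0.5],[0,0,0]],"spin":[0,0,0,0]}'
```

```text
time_s: 18.0
ee_pos: [483.1, 52.6, 130.8]
ee_rot: [-180.0, 0.0, -180.0]
force: [-0.3, -0.6, -1.7]
gripper_width: 37.9
gripper_force: 14.7
time_s: 19.0
ee_pos: [447.5, -244.5, 130.8]
ee_rot: [-180.0, -0.0, 180.0]
force: [-0.6, 0.1, -0.9]
gripper_width: 37.9
gripper_force: 14.7
time_s: 19.4
ee_pos: [446.9, -259.8, 114.0]
ee_rot: [179.9, -0.2, 180.0]
force: [-0.1, 0.1, -0.6]
gripper_width: 37.8
gripper_force: 14.7
```

```bash
python3 -m jog '{"jaw":[20,20,20,20,20,20,20],"slide":[[-0.03,-0.04,1],[0,0,1],[0,0,0.8],[0,0,0.2],[0,0,0.1],[0,0,0],[0,0,0]],"spin":[0,0,0,0,0,0,0]}'
```

```text
time_s: 20.1
ee_pos: [450.2, -262.8, 23.4]
ee_rot: [-179.9, 0.1, -180.0]
force: [0.3, 0.4, -0.9]
gripper_width: 37.7
gripper_force: 14.7
```

```bash
python3 -m jog '{"jaw":[20,20,20,20],"slide":[[0,0,0],[0,0.03,0.1],[0,0,0.02],[0,0,0]],"spin":[0,0,0,0]}'
```

```text
time_s: 20.5
ee_pos: [449.7, -261.7, 19.1]
ee_rot: [-180.0, 0.1, 180.0]
force: [-0.1, 0.5, 4.3]
gripper_width: 38.1
gripper_force: 15.1
```

```bash
python3 -m jog '{"jaw":[65,65,65,65,65,65,65,65,65,65],"slide":[[0,0,0],[0,0,0],[0,0,0],[0,0,0],[0,0,-0.3],[0,0,-1],[0,0,-1],[0,0,-1],[0,0,-1],[0,0.5,-0.2]],"spin":[0,0,0,0,0,0,0,0,0,0]}'
python3 -m jog '{"jaw":[91,91,91,91,91,91,91,91,91,91],"slide":[[0.06,1,0],[0.06,1,0],[0.06,1,0],[0.06,1,0],[0.06,1,0],[0.06,1,0],[0.06,1,0],[0.06,1,0],[0.06,1,0],[0.06,1,0]],"spin":[0,0,0,0,0,0,0,0,0,0]}'
python3 -m jog '{"jaw":[91,91,91,91,91,91,91,91,91,91],"slide":[[0,1,0],[0,1,0],[0,1,0],[0,1,0],[0,1,0],[0,1,0],[0,1,0],[0,1,0],[0,0.4,0],[0,0,0]],"spin":[0,0,0,0,0,0,0,0,0,0]}'
python3 -m jog '{"jaw":[91,91,91,91,91,91,91,91,91,91],"slide":[[0,0,0],[0,0,0],[0,0,0],[0,0,0],[0,0,0],[0,0,0],[0,0,0],[0,0,0],[0,0,0],[0,0,0]],"spin":[1,1,1,1,1,1,1,1,1,1]}'
python3 -m jog '{"jaw":[91,91,91,91],"slide":[[0,0,0],[0,0,0],[0,0,0],[0,0,0]],"spin":[1,0.25,0,0]}'
```

```text
time_s: 21.5
ee_pos: [451.5, -248.5, 157.6]
ee_rot: [-179.7, 0.4, 179.9]
force: [-0.4, 0.3, 0.2]
gripper_width: 65.0
gripper_force: 0.0
time_s: 22.5
ee_pos: [429.8, 55.2, 152.9]
ee_rot: [180.0, -0.1, -180.0]
force: [0.4, -0.2, 1.1]
gripper_width: 90.8
gripper_force: 0.0
time_s: 23.5
ee_pos: [430.3, 306.4, 152.8]
ee_rot: [-180.0, -0.1, -179.9]
force: [0.4, 0.3, -0.3]
gripper_width: 91.0
gripper_force: 0.0
time_s: 24.5
ee_pos: [430.8, 303.7, 153.3]
ee_rot: [-179.9, 0.1, 99.6]
force: [0.4, -0.1, 0.3]
gripper_width: 91.2
gripper_force: 0.0
time_s: 24.9
ee_pos: [431.0, 304.4, 153.5]
ee_rot: [-180.0, 0.0, 90.0]
force: [0.5, -1.0, 0.6]
gripper_width: 91.1
gripper_force: 0.0
```

```bash
python3 -m jog '{"jaw":[91,91,91,91,91,91,91],"slide":[[0.06,0,0.5],[0,0,1],[0,0,1],[0,0,1],[0,0,0.6],[0,0,0.08],[0,0,0]],"spin":[0,0,0,0,0,0,0]}'
python3 -m jog '{"jaw":[20,20,20,20,20,20,20,20,20,20],"slide":[[0,0,0],[0,0,0],[0,0,0],[0,0,0],[0,0,0],[0,0,0],[0,0,0],[0,0,0],[0,0,0],[0,0,0]],"spin":[0,0,0,0,0,0,0,0,0,0]}' 15
```

```text
time_s: 25.6
ee_pos: [431.3, 307.0, 28.1]
ee_rot: [-180.0, 0.0, 90.0]
force: [0.8, 0.3, 1.1]
gripper_width: 90.6
gripper_force: 0.0
time_s: 26.6
ee_pos: [431.2, 307.3, 28.2]
ee_rot: [-180.0, -0.0, 90.0]
force: [-1.9, 0.9, 2.8]
gripper_width: 44.5
gripper_force: 15.0
```

```bash
python3 -m jog '{"jaw":[20,20,20,20,20,20,20,20,20,20],"slide":[[0,0,-0.4],[0,0,-0.9],[0,0,-1],[0,0,-1],[-0.6,0.05,0],[-1,0.05,0],[-1,0.05,0],[-1,0.05,0],[-1,0.05,0],[-1,0.05,0]],"spin":[0,0,0,0,0,0,0,0,0,0]}'
python3 -m jog '{"jaw":[20,20,20,20,20,20,20,20,20,20],"slide":[[-1,0.05,0],[-1,0.05,0],[-1,0.05,0],[-1,0.05,0],[-1,0.05,0],[-1,0.05,0],[-1,0.05,0],[-1,0.05,0],[-1,0.05,0],[-0.8,0.05,0]],"spin":[0,0,0,0,0,0,0,0,0,0]}'
python3 -m jog '{"jaw":[20,20,20,20,20,20,20,20],"slide":[[-0.28,0,0],[0,0,0],[0,0,1],[0,0,1],[0,0,0.7],[0,0,0.15],[0,0,0],[0,0,0]],"spin":[0,0,0,0,0,0,0,0]}'
```

```text
time_s: 27.6
ee_pos: [440.6, 138.1, 127.8]
ee_rot: [179.9, -0.0, 90.0]
force: [-0.4, -0.3, -0.7]
gripper_width: 44.6
gripper_force: 15.0
time_s: 28.6
ee_pos: [455.5, -156.6, 127.8]
ee_rot: [179.9, 0.0, 89.9]
force: [0.7, 0.7, -1.3]
gripper_width: 44.2
gripper_force: 15.0
time_s: 29.4
ee_pos: [456.3, -162.9, 42.8]
ee_rot: [179.9, 0.0, 90.0]
force: [1.0, 0.2, -1.4]
gripper_width: 44.6
gripper_force: 15.0
```

Lower 8 mm, release, then rise and go back to the mill at about (451,400), still with yaw 90.

```bash
python3 -m jog '{"jaw":[20,20,20,20],"slide":[[0,0,0.15],[0,0,0.1],[0,0,0.03],[0,0,0]],"spin":[0,0,0,0]}'
```

```text
time_s: 29.8
ee_pos: [455.4, -163.1, 33.9]
ee_rot: [180.0, -0.0, 90.0]
force: [-1.0, 0.9, 3.5]
gripper_width: 44.8
gripper_force: 15.0
```

```bash
python3 -m jog '{"jaw":[65,65,65,65,65,65,65,65,65,65],"slide":[[0,0,0],[0,0,0],[0,0,0],[0,0,-0.3],[0,0,-1],[0,0,-1],[0,0,-1],[0,0,-1],[0,0,-0.5],[0,0,0]],"spin":[0,0,0,0,0,0,0,0,0,0]}'
python3 -m jog '{"jaw":[91,91,91,91,91,91,91,91,91,91],"slide":[[1,0,0],[0,0,0],[0,0,0],[0,0,0],[0,0,0],[0,0,0],[0,0,0],[0,0,0],[0,0,0],[0,0,0]],"spin":[-1,-1,-1,-1,-1,-1,-1,-1,-1,-1]}'
python3 -m jog '{"jaw":[91,91,91,91,91,91,91,91,91,91],"slide":[[0,0,0],[0,0,0],[0,1,0],[0,1,0],[0,1,0],[0,1,0],[0,1,0],[0,1,0],[0,1,0],[0,1,0]],"spin":[-1,-0.25,0,0,0,0,0,0,0,0]}'
python3 -m jog '{"jaw":[91,91,91,91,91,91,91,91,91,91],"slide":[[0,1,0],[0,1,0],[0,1,0],[0,1,0],[0,1,0],[0,1,0],[0,1,0],[0,1,0],[0,1,0],[0,0.6,0]],"spin":[0,0,0,0,0,0,0,0,0,0]}'
python3 -m jog '{"jaw":[91,91],"slide":[[0,0,0],[0,0,0]],"spin":[0,0]}'
python3 - <<'E'
from h import *
f=env.grab_frame("side");t=env.grab_frame("top");np.save("side_m.npy",f);np.save("top_m.npy",t)
L=[]
for n,g,(u,v) in (("side",f,(190,95)),("top",t,(125,150))):
    im=cv2.resize(g[v:v+50,u:u+50,::-1],(400,400),interpolation=cv2.INTER_CUBIC)
    a=np.linspace(0,6.283,60)
    for r,z in ((25,124),(29,0)):
        for q in P(n,np.c_[450+r*np.cos(a),400+r*np.sin(a),0*a+z]): cv2.circle(im,tuple(((q-[u,v]+.5)*8).astype(int)),1,(0,255,0),-1)
    L.append(im)
cv2.imwrite("pics/m.png",np.hstack(L))
E
```

```text
time_s: 30.8
ee_pos: [456.9, -163.8, 180.1]
ee_rot: [179.7, 0.1, 90.0]
force: [0.4, -0.0, -0.1]
gripper_width: 64.9
gripper_force: 0.0
time_s: 31.8
ee_pos: [454.4, -132.9, 176.1]
ee_rot: [180.0, -0.1, 170.3]
force: [0.2, -0.6, -0.3]
gripper_width: 90.9
gripper_force: 0.0
time_s: 32.8
ee_pos: [454.4, 107.9, 176.2]
ee_rot: [-180.0, -0.1, 180.0]
force: [-0.3, -0.3, 0.5]
gripper_width: 91.1
gripper_force: 0.0
time_s: 33.8
ee_pos: [454.7, 396.4, 175.9]
ee_rot: [-179.9, -0.1, -179.9]
force: [0.4, -0.4, 0.1]
gripper_width: 90.8
gripper_force: 0.0
time_s: 34.0
ee_pos: [455.0, 394.0, 176.5]
ee_rot: [-179.9, -0.1, -180.0]
force: [-0.1, -0.2, -1.3]
gripper_width: 91.0
gripper_force: 0.0
```

View pics/m.png

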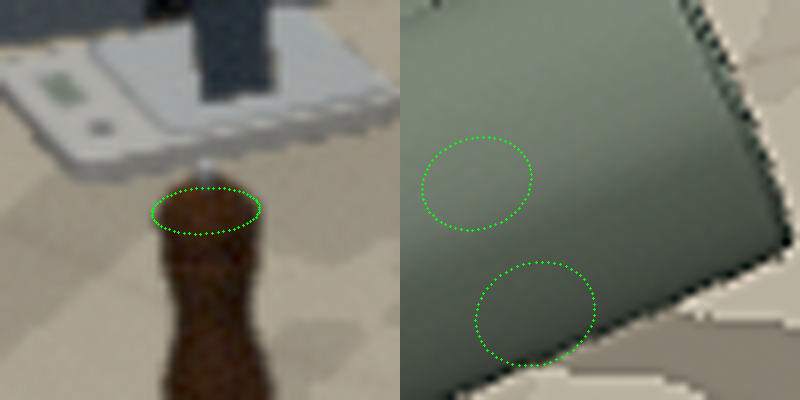

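The head of the mill is at about (209,205) in the side crop, nearly on the projection for (450,400). I'll grip it there.

```bash
python3 -m jog '{"jaw":[91,91,91,91,91,91,91],"slide":[[0.1,0.17,0],[0,0,0.8],[0,0,1],[0,0,0.9],[0,0,0.3],[0,0,0.1],[0,0,0]],"spin":[0,0,0,0,0,0,0]}'
python3 -m jog '{"jaw":[25,25,25,25,25,25,25,25,25,25],"slide":[[0,0,0],[0,0,0],[0,0,0],[0,0,0],[0,0,0],[0,0,0],[0,0,0],[0,0,0],[0,0,0],[0,0,0]],"spin":[0,0,0,0,0,0,0,0,0,0]}' 20
```

```text
time_s: 34.8
ee_pos: [452.9, 400.2, 85.1]
ee_rot: [179.9, 0.1, 180.0]
force: [-0.6, -0.4, 0.3]
gripper_width: 90.9
gripper_force: 0.0
time_s: 35.8
ee_pos: [452.4, 400.1, 84.4]
ee_rot: [180.0, 0.0, 180.0]
force: [-1.6, -0.0, 1.4]
gripper_width: 48.0
gripper_force: 20.0
```

```bash
python3 -m jog '{"jaw":[25,25,25,25,25,25,25,25,25,25],"slide":[[0,0,-0.3],[0,0,-0.8],[0,0,-1],[0,0,-0.9],[0,-0.37,0],[0.02,-0.8,0],[0.02,-1,0],[0.02,-1,0],[0.02,-1,0],[0.02,-1,0]],"spin":[0,0,0,0,0,0,0,0,0,0]}'
python3 -m jog '{"jaw":[25,25,25,25,25,25,25,25,25,25],"slide":[[0,-1,0],[0,-1,0],[0,-1,0],[0,-1,0],[0,-1,0],[0,-1,0],[0,-1,0],[0,-1,0],[0,-1,0],[0,-0.7,0]],"spin":[0,0,0,0,0,0,0,0,0,0]}'
python3 -m jog '{"jaw":[25,25,25,25,25,25,25,25],"slide":[[0,-0.4,0],[0,-0.1,0],[0,0,0.8],[0,0,0.8],[0,0,0.6],[0,0,0.2],[0,0,0],[0,0,0]],"spin":[0,0,0,0,0,0,0,0]}'
```

```text
time_s: 36.8
ee_pos: [447.9, 242.4, 172.6]
ee_rot: [-179.9, -0.2, 180.0]
force: [1.0, 0.1, -1.6]
gripper_width: 48.0
gripper_force: 20.0
time_s: 37.8
ee_pos: [447.2, -48.2, 172.8]
ee_rot: [-180.0, -0.2, 179.9]
force: [0.5, -0.2, -2.6]
gripper_width: 47.7
gripper_force: 20.0
time_s: 38.6
ee_pos: [449.9, -60.9, 102.9]
ee_rot: [-180.0, 0.1, -180.0]
force: [-0.7, -0.5, -1.7]
gripper_width: 48.1
gripper_force: 20.0
```

```bash
python3 -m jog '{"jaw":[25,25,25,25,25],"slide":[[0,0,0.2],[0,0,0.1],[0,0,0.07],[0,0,0.05],[0,0,0]],"spin":[0,0,0,0,0]}'
```

```text
time_s: 39.1
ee_pos: [450.0, -61.1, 90.4]
ee_rot: [180.0, 0.1, 180.0]
force: [-0.6, 0.9, 3.4]
gripper_width: 47.9
gripper_force: 20.0
```

Contact made. I'll release, rise, move well clear and look.

```bash
python3 -m jog '{"jaw":[70,70,70,70,70,70,70,70,70,70],"slide":[[0,0,0],[0,0,0],[0,0,0],[0,0,-0.3],[0,0,-1],[0,0,-1],[0,0,-1],[0,0.5,0],[0,1,0],[0,1,0]],"spin":[0,0,0,0,0,0,0,0,0,0]}'
python3 -m jog '{"jaw":[91,91,91,91,91,91,91,91,91,91],"slide":[[0,1,0],[0,1,0],[0,1,0],[0,1,0],[0,1,0],[0,1,0],[0,1,0],[0,1,0],[0,1,0],[0,0,0]],"spin":[0,0,0,0,0,0,0,0,0,0]}'
python3 - <<'E'
from h import *
C=[(449.5,-61.1),(454.9,-162.8),(448.5,-261.1),(459.3,-360.3)]
D=[(58,50,124),(45,45,106),(44,30,84),(56,56,24)]
L=[]
for n,(u,v,w,h) in {"side":(230,160,85,145),"top":(235,170,120,75)}.items():
    g=env.grab_frame(n); k=590/h if n=="side" else 3.8
    im=cv2.resize(g[v:v+h,u:u+w,::-1],None,fx=k,fy=k,interpolation=cv2.INTER_CUBIC)
    a=np.linspace(0,6.283,90)
    for (x,y),(f,d,z) in zip(C,D):
        for r,zz in ((44,6),(f/2,6),(d/2,z+6)):
            for q in P(n,np.c_[x+r*np.cos(a),y+r*np.sin(a),0*a+zz]):
                i,j=((q-[u,v]+.5)*k).astype(int)
                if 0<=j<im.shape[0] and 0<=i<im.shape[1]: im[j,i]=(0,255,0) if r!=44 else (255,0,0)
    L.append(im)
H=590;t=np.zeros((H,L[1].shape[1],3),np.uint8);t[:L[1].shape[0]]=L[1]
o=np.hstack([L[0][:H],t]);print(o.shape);cv2.imwrite("pics/f.png",o[:,:800] if o.shape[1]<=810 else o)
E
```

```text
time_s: 40.1
ee_pos: [449.4, 14.4, 189.6]
ee_rot: [180.0, 0.1, 179.9]
force: [0.6, -0.6, 0.0]
gripper_width: 69.9
gripper_force: 0.0
time_s: 41.1
ee_pos: [449.4, 286.9, 189.0]
ee_rot: [179.9, 0.0, -179.8]
force: [-0.7, -1.3, 1.1]
gripper_width: 91.1
gripper_force: 0.0
(590, 802, 3)
```

View pics/f.png

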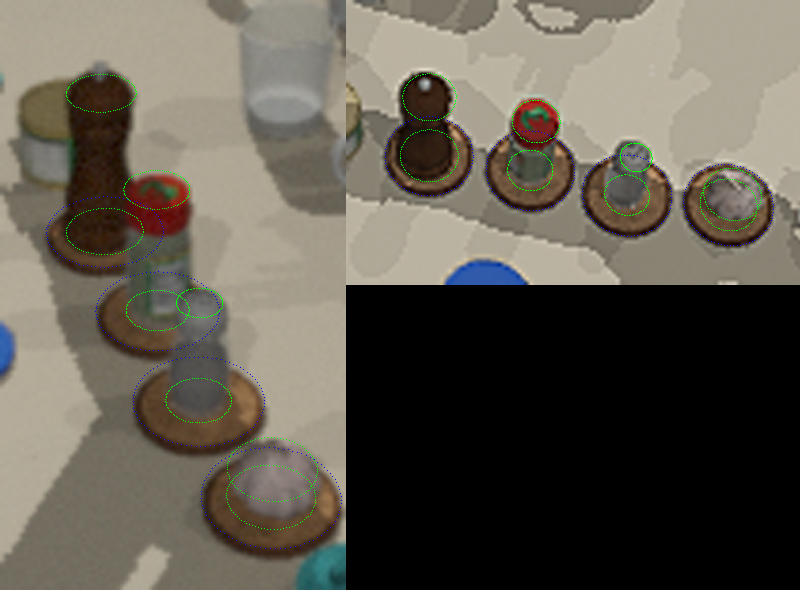

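Run:
```python
from h import *
C=[(449.5,-61.1),(454.9,-162.8),(448.5,-261.1),(459.3,-360.3)]
a=np.linspace(0,6.283,120)
def draw(im,n,u,v,k,x,y,r,z,col):
    for q in P(n,np.c_[x+r*np.cos(a),y+r*np.sin(a),0*a+z]):
        i,j=((q-[u,v]+.5)*k).astype(int)
        if 0<=j<im.shape[0] and 0<=i<im.shape[1]: im[j,i]=col
g=env.grab_frame("top"); u,v=240,188
top=cv2.resize(g[v:v+48,u:u+114,::-1],(798,336),interpolation=cv2.INTER_CUBIC)
B=[29,22.5,22,28]
for (x,y),r in zip(C,B):
    draw(top,"top",u,v,7,x,y,44,0,(255,0,0))
    draw(top,"top",u,v,7,x,y,r,6 if r!=28 else 30,(0,255,0))
s=env.grab_frame("side"); L=[]
for (x,y),r in zip(C,B):
    u,v=(P("side",[x,y,10])[0]-19).astype(int)
    im=cv2.resize(s[v:v+38,u:u+38,::-1],(199,260-1),interpolation=cv2.INTER_CUBIC) if 0 else cv2.resize(s[v:v+38,u:u+38,::-1],(190,190),interpolation=cv2.INTER_CUBIC)
    draw(im,"side",u,v,5,x,y-6,44,0,(255,0,0)); draw(im,"side",u,v,5,x,y-6,r,6 if r!=28 else 30,(0,255,0)); L.append(im)
b=np.hstack(L);b=np.pad(b,((0,0),(0,38),(0,0)))
cv2.imwrite("pics/f2.png",np.vstack([top,b]))
```

```text
(no output)
```

View pics/f2.png

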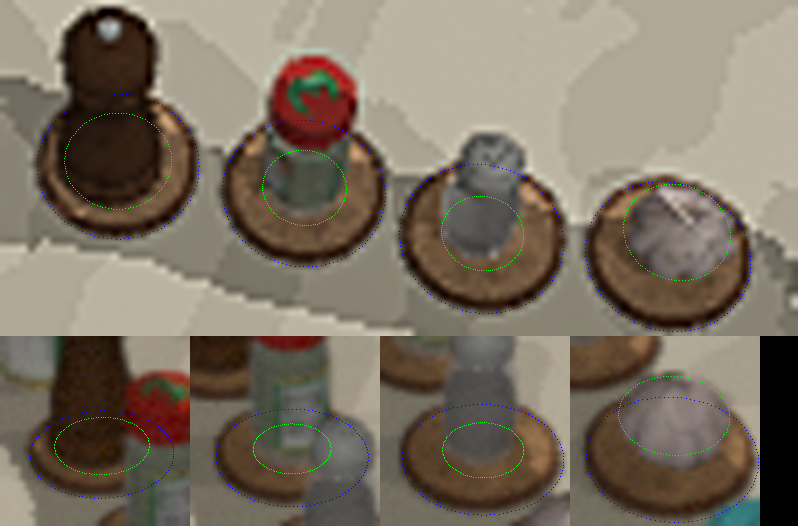

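All four stand upright on the right coasters. In the top strip the mill, jar and salt bases are at about (113,160), (306,185) and (480,230), and the garlic is at (678,232). Every estimated offset is 8 mm or less, against the 13 mm limit, so I'm handing in.

```bash
python3 -c "
from workcell import env
print(env.job_done())"
```

```text
the job is handed in; nothing more can be done
None
```

The job is handed in, result not shown: by the last camera check the pepper mill, spice jar, salt shaker and garlic stand upright, in that order from the tin to the timer, each an estimated 8 mm or less off its coaster's centre.

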